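Fold back the lid of the wide buffet pan

ROBOT

A 6-joint arm with a two-finger parallel gripper is mounted at the origin on the work surface. World frame = base frame: x ahead of the robot, y to its left, z up, the work surface at z = 0. Lengths are in m, angles in degrees, forces in N, time in s.
With the tool pointing down it reaches from about 0.4 to 0.825 m from the base axis. Payload 7 kg.
Tool frame: the origin (TCP) lies at the very end of the fingers, on their centre line; the grasp point (between the pads) lies 19 mm behind it (ctrl.grip_point_offset is the distance from the TCP to the grasp point, in m); x points along the fingers, z is the direction in which the jaws open and shut, and the axes are right-handed (so a half turn about x gives the same grasp; the last joint's range is limited). The gripper opens to 88 mm and grips with 3 to 60 N. Pads are 19 mm wide; open, the fingers measure 130 mm over their backs; the gripper's body (78 mm by 193 mm) begins 47 mm behind the grasp point.
Start: joints at [16.507, 20.546, 0.682, 0, -70.136, -16.507], TCP at [0.675, -0, 0.227] pointing down, gripper open.
Joint ranges: [-176.03, 176.03], [-82.01, 121.73], [-58.28, 71.71], [-173.87, 95.51], [-174.79, -0.11], [-173.66, 173.66]. Speed limits (degrees/s): [136.94, 136.94, 172.46, 180, 180, 180].

INTERFACE

Orientations are given as [roll, pitch, yaw] about the fixed x, y, z axes, in that order (R = Rz(yaw) Ry(pitch) Rx(roll)).
In Python, from plant import get_obs, snapshot, calibration, close_job, ctrl gives the robot as it stands.
- The arm moves only by the tool move_arm, never from a script. Its argument "commands" is a list that holds one entry, the list of rows, each a list of 4 numbers: the shift along the tool's x, y, z in cm, then the turn about the tool's x in rad. In form: [[[dx, dy, dz, spin], ...]]. A call has 1 to 8 rows; each row shifts and turns the commanded pose from where the row before left it, along the tool's axes as they then stand; what a row does not reach is not made up. A row lasts 1/10 s, in which the tool goes at most 50 mm and 8.59 degrees, less where a joint would pass 70% of its speed; a pose out of reach is approached as far as the arm can. A call with a gripper value outside its range is refused whole. "jaw" is the finger opening in cm, from 0 to 8.76, set as the call begins (left out, the last holds). The fingers move at their own pace and stop on an object; the grip force is fixed at half the most. Time passes only in rows, so rows that do not move let the fingers close. It gives the time, the measured TCP pose, the force and the opening at its end, in the units of the state.
- get_obs(): the state, without advancing time (a new reading comes with each control period).
- snapshot(name): name is "scene" or "side" or "wrist"; returns (picture, depth): 480x640x3 uint8, red, green, blue; 480x640 float32, m along the optical axis (not along the pixel's ray), 0 where there is no reading.
- calibration(name): a dict with "mtx" (3x3 intrinsics, pixels), "k1" (the pictures are not rectified: a ray, as slopes to the right and down, at radius r is drawn at 1 + k1 r^2 times it, then the intrinsics apply), "T" (4x4, takes a point from camera to world coordinates); the wrist camera has in their place "tool_from_camera" (4x4, takes a point from camera to tool coordinates, whose origin is the TCP and whose axes are the tool frame's). Camera axes: x right, y up, looking along -z (the intrinsics and any distortion apply to the point x, -y, -z); pixel columns grow to the right and rows downward; lengths in m; the calibration is good to about 2 mm. A picture is of the moment at which its call begins: read the wrist's pose just before it. calibration takes no time and is no camera call.
- close_job(): hands the job in, once; it reports no verdict.
The state is a dict: "clock": time; "joint_pos": joint angles; "qvel": joint speeds; "tau": joint torques, N m; "tool_pos": TCP position; "orientation": TCP orientation; "force": force on the tool from outside, world axes, zero at the start; "moment": the same for the moment, N m; "opening": finger opening in m.
Only numpy, scipy, OpenCV 4.12 (cv2) and the standard library are available. Lean on these libraries where they do the work, as an engineer would, in place of code of your own. Each camera call takes 0.05 s, during which the arm holds its last target. There are 200 camera calls.

TASK

Open the wider of the two potato pans for service: with the fingertips, push its front lid leaf up from beneath the lip and on over the spine, without pinching it or flinging it, until it lies flat on the back half of the lid. Leave the narrow pan shut and everything else on the table where it stands, and finish with the hand clear.

Things in the scene. Friction and masses are not known exactly. Their poses are not given: they have to be found in the camera images.
- wide_pan: the wider of two fixed steel buffet pans, 180 mm deep (its x) by 176 mm wide (y); may stand left or right, turned by up to 0.34 rad. Origin on the table under the middle of the lid's spine; x is level and points from the lip across the spine to the back. The lid's back half is fixed, its top face 112 mm above the table, reaching 94 mm behind the spine; the front half is the hinged leaf.
- wide_pan_spine (a point): middle of the spine (hinge line) of the wide pan's lid, in the lid's top face, 112 mm above the table; axes as for the pan, y along the spine. Turned over, the leaf lies on top of the back half with its under face up, 118 mm above the table.
- wide_pan_lip (a point): middle of the lip's free edge, on its under face. The leaf is a steel plate 6 mm thick, 182 mm wide along the spine, reaching 93 mm from it; at its middle a flat lip 36 mm wide runs on to 118 mm from the spine. About 0.22 kg. Shut, the lip stands out 28 mm past the pan's front wall, with only air below it down to the table (106 mm). The point turns with the leaf: x along it to the spine, z out of its top face.
- wide_pan_leaf (a joint): opening angle of the wide pan's front leaf, rad: 0 shut (starts shut or up to 0.3 ajar), 1.57 upright, 3.14 turned over flat on the back half (the stop). The hinge is stiff (0.24 N m of friction) and the leaf stays where it is left; about 4 N under the lip lifts it.
- narrow_pan_leaf (a joint): opening angle of the leaf of the narrow pan, which is like the wide one but 108 mm wide (leaf 114 mm wide): 0 shut; it starts shut and stays so
- narrow_pan_spine (a point): middle of the spine of the narrow pan's lid, 112 mm above the table; axes as for the wide pan
- shaker: metal shaker, 34 mm across, 75 mm tall, standing between the two pans; loose; origin at the centre of its underside
- ramekin: small white bowl, 66 mm across, 40 mm tall, on the robot's side of the pans; loose; origin at the centre of its underside
- spatula: steel spatula 240 mm long lying to the robot's right; loose; origin at the centre of its handle-to-blade length, underside
- sauce_bottle: amber bottle, 58 mm across, 180 mm tall, to the left of the pans; loose; origin at the centre of its underside
- pepper_mill: turned wooden mill, 56 mm across, 160 mm tall, to the right of the pans; loose; origin at the centre of its underside
- mustard_jar: glass jar, 66 mm across, 85 mm tall, beyond the pans; loose; origin at the centre of its underside
- sauce_bowl: white bowl, 90 mm across, 50 mm tall, beyond the pans; loose; origin at the centre of its underside
Not all that is in view belongs to the job. What is shaped like the part that bears narrow_pan_leaf but yellow is not meant.

How it is judged:
By the outcome, as a careful person would: the job done as asked, in the order asked, and still so for the second after the job is handed in, with the robot touching nothing.
It also fails if it takes over 45 s, if anything falls off the work surface, if the arm or the gripper's body presses on something with over 40 N, if the wrist force passes 120 N, or if a joint passes its speed limit or range.

## Working session

There is one attempt and no reset: what is moved stays moved. The work goes in short steps, Python scripts to look and compute and a tool call to move; the robot and the scene stay as the last step left them, time stands still between calls to the robot, and variables do not carry over. Pictures are saved under pics/ and viewed, about 8 in all and at most 12, crops included, and the job is handed in when it is done.

Besides the shell and the picture viewer there is one more tool, called after ">>>" as name([rows], argument=value, ...), one row to a line, values as JSON. move_arm: Moves the arm, as the interface text tells. Its arguments: {"type":"object","properties":{"commands":{"type":"array"},"jaw":{"type":"number"}},"required":["commands"]}

```bash
mkdir -p pics; ls; cat > h.py <<'E'
import numpy as np, cv2
from plant import get_obs, snapshot, calibration, close_job, ctrl
from scipy.spatial.transform import Rotation as R
def ray_pts(c,uv,T):
    K=c["mtx"]; uv=np.atleast_2d(np.float64(uv))
    s=cv2.undistortPoints(uv[:,None],np.float64(K),np.array([c["k1"],0,0,0.]))[:,0]
    d=np.c_[s[:,0],-s[:,1],-np.ones(len(s))]
    return T[:3,3], d@T[:3,:3].T, d
def on_plane(c,uv,z,T=None):
    T=c["T"] if T is None else T
    o,d,_=ray_pts(c,uv,T); return o+d*((z-o[2])/d[:,2])[:,None]
def cloud(c,dep,T=None):
    T=c["T"] if T is None else T
    v,u=np.mgrid[0:480,0:640]
    o,d,_=ray_pts(c,np.c_[u.ravel(),v.ravel()],T)
    return (o+d*dep.reshape(-1,1)).reshape(480,640,3)
def toolT(ob):
    T=np.eye(4);T[:3,:3]=R.from_euler("xyz",ob["orientation"],degrees=True).as_matrix();T[:3,3]=ob["tool_pos"];return T
E
python3 - <<'E'
from h import *
ob=get_obs();print({k:np.round(v,3) for k,v in ob.items()})
for n in("scene","side"):
    p,d=snapshot(n);cv2.imwrite(f"pics/{n}0.png",p[:,:,::-1]);np.save(f"pics/{n}0.npy",d)
    c=calibration(n);print(n,c["k1"],np.round(c["T"],3).tolist(),np.round(c["mtx"],1).tolist(),(d>0).mean())
E
```

```text
pics
{'clock': np.float64(0.0), 'joint_pos': array([ 1.6508e+01,  2.0589e+01,  6.3300e-01, -1.9000e-02, -7.0137e+01,
       -1.6505e+01]), 'qvel': array([-0.006, -0.014, -0.013, -0.006,  0.01 , -0.024]), 'tau': array([-1.0000e-03, -5.8273e+01,  2.9306e+01,  6.9970e+00,  7.0000e-03,
       -0.0000e+00]), 'tool_pos': array([ 0.674, -0.   ,  0.226]), 'orientation': array([   5.49 ,   89.906, -174.513]), 'force': array([-0.048, -0.25 , -0.655]), 'moment': array([ 0.03 ,  0.014, -0.044]), 'opening': np.float64(0.088)}
scene -0.14725658354463841 [[-0.441, -0.631, 0.638, 1.67], [0.897, -0.293, 0.331, 0.465], [-0.021, 0.718, 0.695, 1.298], [0.0, 0.0, 0.0, 1.0]] [[582.7, 0.0, 325.9], [0.0, 582.7, 233.0], [0.0, 0.0, 1.0]] 0.98818359375
side 0.008351805718901316 [[-0.95, 0.154, -0.27, 0.162], [-0.311, -0.478, 0.822, 1.121], [-0.003, 0.865, 0.502, 0.853], [0.0, 0.0, 0.0, 1.0]] [[578.3, 0.0, 319.0], [0.0, 578.3, 242.0], [0.0, 0.0, 1.0]] 0.995947265625
```

View pics/scene0.png

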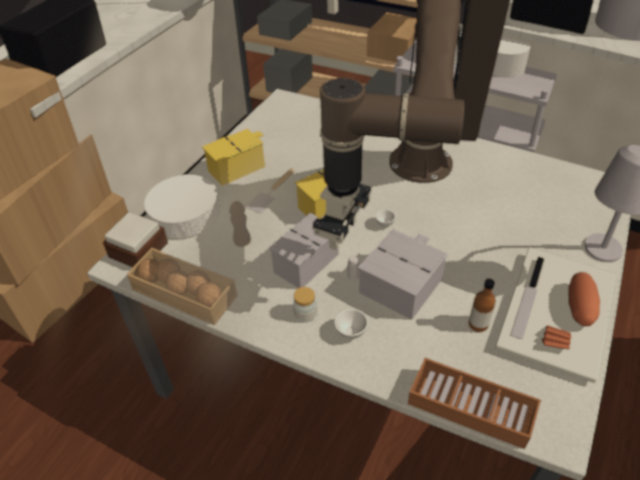

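View pics/side0.png

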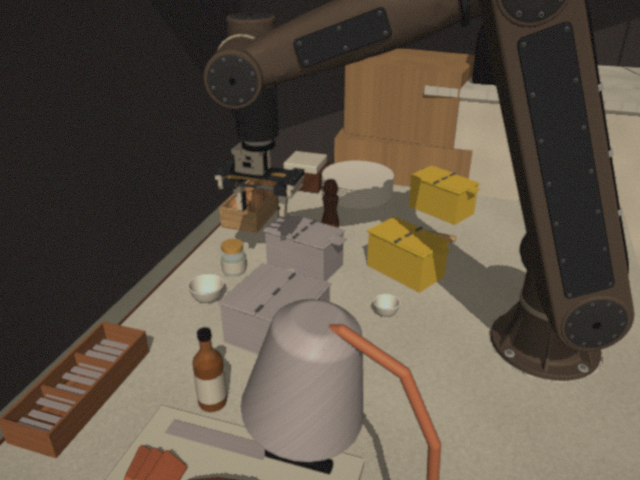

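The scene view shows the wide grey pan at about (403,270), with its lip at (421,238). The narrow pan is at (305,250), the shaker at (352,268) and the ramekin at (386,218). The yellow pans are decoys. Next I'll measure the lid from depth.

```bash
python3 - <<'E'
from h import *
c=calibration("scene");d=np.load("pics/scene0.npy");P=cloud(c,d)
im=cv2.imread("pics/scene0.png")
def reg(u0,u1,v0,v1): 
    m=np.zeros((480,640),bool);m[v0:v1,u0:u1]=1;return m
for name,b in (("wide",(355,455,225,312)),("narrow",(268,340,215,285))):
    m=reg(*b)&(P[...,2]>.085)&(P[...,2]<.2)
    if name=="narrow": m&=(P[...,2]<.13)
    q=P[m];z=q[:,2];print(name,len(q),np.percentile(z,[1,10,50,90,99]).round(3))
    n,l,s,ce=cv2.connectedComponentsWithStats(m.astype(np.uint8));k=1+s[1:,4].argmax();q=P[l==k]
    r=cv2.minAreaRect(q[:,:2].astype(np.float32));print(s[k],r,np.round(cv2.boxPoints(r),3).tolist())
    im[l==k]=im[l==k]//2+np.array([0,120,0],np.uint8)
for name,b in (("ramekin",(372,400,205,232)),("shaker",(345,362,253,282)),("bottle",(468,500,280,332)),("mill",(228,255,200,248)),("bowl",(330,370,308,342)),("jar",(290,320,288,320))):
    m=reg(*b)&(P[...,2]>.02);q=P[m];print(name,np.median(q,0).round(3),q.min(0).round(3),q.max(0).round(3))
cv2.imwrite("pics/m0.png",cv2.resize(im[190:330,230:470],None,fx=3,fy=3,interpolation=cv2.INTER_CUBIC))
E
```

```text
wide 3678 [0.087 0.106 0.112 0.116 0.119]
[ 358  228   90   74 3678] ((0.573958158493042, 0.14634709060192108), (0.18606068193912506, 0.22265230119228363), 80.96644592285156) [[0.4490000009536743, 0.07199999690055847], [0.6690000295639038, 0.03700000047683716], [0.6990000009536743, 0.22100000083446503], [0.4790000021457672, 0.25600001215934753]]
narrow 1678 [0.086 0.099 0.112 0.116 0.12 ]
[ 268  215   61   55 1673] ((0.626666784286499, -0.14830780029296875), (0.12229996919631958, 0.19199979305267334), 79.26856231689453) [[0.5210000276565552, -0.19099999964237213], [0.7099999785423279, -0.22599999606609344], [0.7319999933242798, -0.10599999874830246], [0.5440000295639038, -0.07000000029802322]]
ramekin [0.358 0.005 0.033] [ 0.33  -0.027  0.02 ] [1.67  0.465 1.298]
shaker [0.622 0.008 0.063] [ 0.6   -0.016  0.021] [1.67  0.465 1.298]
bottle [0.646 0.393 0.105] [0.611 0.363 0.02 ] [1.67  0.465 1.298]
mill [ 0.637 -0.365  0.1  ] [ 0.601 -0.4    0.02 ] [1.67  0.465 1.298]
bowl [0.782 0.076 0.04 ] [0.752 0.038 0.02 ] [1.67  0.465 1.298]
jar [ 0.812 -0.053  0.072] [ 0.769 -0.091  0.02 ] [1.67  0.465 1.298]
```

View pics/m0.png

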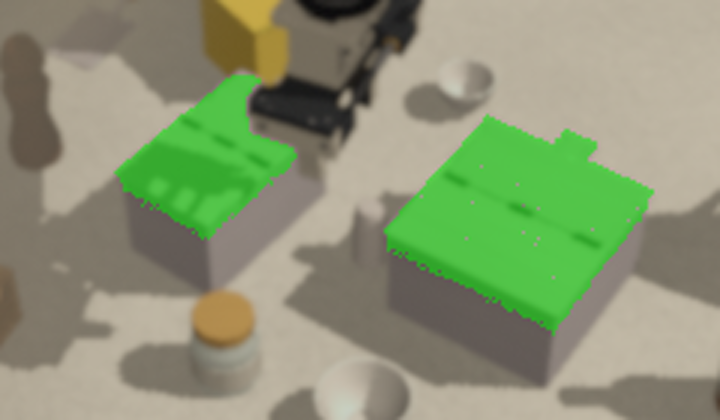

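```bash
python3 - <<'E'
from h import *
c=calibration("scene");d=np.load("pics/scene0.npy");P=cloud(c,d)
m=np.zeros((480,640),bool);m[225:312,355:455]=1;m&=(P[...,2]>.1)&(P[...,2]<.2)
q=P[m]
for yaw in (-8,-9,-10):
    a=np.radians(yaw);ex=np.array([np.cos(a),np.sin(a)]);ey=np.array([-ex[1],ex[0]])
    s=q[:,:2]@ex;t=q[:,:2]@ey
    f=lambda v:np.percentile(v,[.3,2,98,99.7]).round(4)
    # edges of side in bands
    e=[(np.percentile(t[abs(s-x)<.01],1).round(4),np.percentile(t[abs(s-x)<.01],99).round(4)) for x in np.linspace(s.min()+.05,s.max()-.02,5)]
    print(yaw,f(s),f(t),e)
a=np.radians(-9);ex=np.array([np.cos(a),np.sin(a)]);ey=np.array([-ex[1],ex[0]])
s=q[:,:2]@ex;t=q[:,:2]@ey
for x in np.arange(s.min(),s.max(),.015):
    k=(s>=x)&(s<x+.015);print(round(x,3),k.sum(),np.median(q[k,2]).round(4),np.percentile(t[k],[1,99]).round(3))
E
```

```text
-8 [0.4464 0.4645 0.654  0.6571] [0.1331 0.1363 0.3138 0.3165] [(np.float64(0.1379), np.float64(0.3169)), (np.float64(0.1348), np.float64(0.3154)), (np.float64(0.1349), np.float64(0.3151)), (np.float64(0.1344), np.float64(0.3141)), (np.float64(0.1331), np.float64(0.3128))]
-9 [0.4423 0.4606 0.6494 0.6529] [0.1431 0.1465 0.3238 0.326 ] [(np.float64(0.1463), np.float64(0.3254)), (np.float64(0.1446), np.float64(0.3246)), (np.float64(0.145), np.float64(0.3249)), (np.float64(0.1459), np.float64(0.3245)), (np.float64(0.1445), np.float64(0.324))]
-10 [0.438  0.456  0.6453 0.6492] [0.1523 0.1564 0.3335 0.3359] [(np.float64(0.1546), np.float64(0.3339)), (np.float64(0.1536), np.float64(0.3337)), (np.float64(0.1548), np.float64(0.3346)), (np.float64(0.1564), np.float64(0.3352)), (np.float64(0.1556), np.float64(0.3352))]
0.433 29 0.1123 [0.217 0.253]
0.448 52 0.1124 [0.166 0.317]
0.463 204 0.1127 [0.144 0.324]
0.478 247 0.1132 [0.146 0.325]
0.493 236 0.1129 [0.145 0.325]
0.508 248 0.1128 [0.144 0.325]
0.523 246 0.1127 [0.144 0.325]
0.538 251 0.1127 [0.144 0.324]
0.553 270 0.1127 [0.145 0.325]
0.568 268 0.1125 [0.144 0.325]
0.583 263 0.1121 [0.145 0.324]
0.598 274 0.1126 [0.145 0.325]
0.613 279 0.1125 [0.145 0.325]
0.628 277 0.1119 [0.144 0.324]
0.643 258 0.1111 [0.145 0.324]
```

>>> move_arm([
  [[-1,0,1.5,-0.14],[-1,0,1.5,-0.14],[0,0,1.5,-0.14],[0,0,1.5,-0.14],[0,0,0,-0.14],[0,0,0,-0.14],[0,0,0,-0.14],[0,0,0,-0.14]],
], jaw=0)

```text
clock: 0.9
tool_pos: [0.6167, -0.0124, 0.2462]
orientation: [-63.9, 90.0, -179.4]
force: [-0.8, 0.3, -0.8]
opening: 0.0293
```

>>> move_arm([
  [[0,0,0,-0.144],[0,0,0,-0.144],[0,-3.45,-2.5,0],[0,-3.45,-2.5,0],[0,-3.45,-2.5,0],[0,-3.45,-2.5,0],[0,-3.45,-2.5,0],[0,-3.45,-2.5,0]],
])

```text
clock: 1.7
tool_pos: [0.4356, 0.1699, 0.2464]
orientation: [-66.8, 90.0, -166.2]
force: [-0.6, 0.3, -0.1]
opening: 0.0002
```

```bash
python3 - <<'E'
from h import *
ob=get_obs();print(ob["tool_pos"],ob["orientation"],ob["joint_pos"])
T=toolT(ob)@np.array(calibration("wrist")["tool_from_camera"])
p,d=snapshot("wrist");p2,_=snapshot("side")
cv2.imwrite("pics/w1.png",np.hstack([p[:,:,::-1],cv2.resize(p2[100:400,100:400,::-1],(480,480))])[::1,::1][:, :1120] if 0 else cv2.resize(np.hstack([p[:,:,::-1],cv2.resize(p2[90:330,180:420,::-1],(480,480))]),(800,343)))
cv2.imwrite("pics/w1raw.png",p[:,:,::-1])
P=cloud(calibration("wrist"),d,T);m=(abs(P[...,2]-.112)<.008)&(d>0)
print(m.sum(),np.median(P[m],0))
a=np.radians(-9);ex=np.array([np.cos(a),np.sin(a)]);ey=np.array([-ex[1],ex[0]])
s=P[m][:,:2]@ex;t=P[m][:,:2]@ey;print(np.percentile(s,[.2,1,50,99]),np.percentile(t,[.5,99.5]))
k=s<s.min()+.02;print(np.percentile(t[k],[1,50,99]))
E
```

```text
[0.4355921  0.1699015  0.24637128] [ -66.80346136   89.98676582 -166.15197047] [ 4.55206131e+01 -2.28717818e-01 -2.25345684e+01 -7.51022264e-03
 -6.77054127e+01  3.51337276e+01]
39127 [0.54984724 0.15294501 0.11261173]
[0.43920575 0.44504051 0.52091321 0.56794615] [-0.00199022  0.46483684]
[0.21784645 0.23497617 0.25284558]
```

View pics/w1.png

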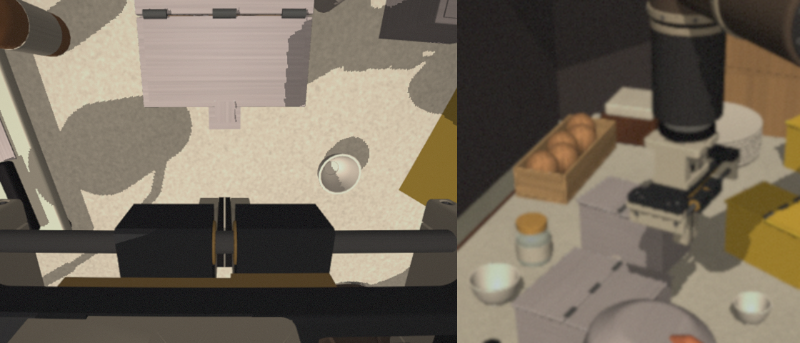

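>>> move_arm([
  [[3.5,0,0,0],[3.5,0,0,0],[3.5,0,0,0],[3.5,0,0,0],[3.1,0,0,0],[0,1.1,0,0],[0,0.9,0,0],[0,0,0,0]],
])

```text
clock: 2.6
tool_pos: [0.4582, 0.166, 0.0766]
orientation: [177.4, 90.0, 78.0]
force: [-1.4, -0.0, -1.1]
opening: 0.0007
```

>>> move_arm([
  [[0,0.2,0,0],[0,0.2,0,0],[0,0.2,0,0],[0,0.2,0,0],[0,0,0,0]],
])

```text
clock: 3.1
tool_pos: [0.4586, 0.1655, 0.0752]
orientation: [-90.0, 89.5, 170.5]
force: [-39.3, 21.4, 9.2]
opening: 0.0005
```

>>> move_arm([
  [[0,-0.4,0,0],[-0.3,0,0,0],[-0.3,0,0,0],[-0.3,0,0,0],[0,0,0,0]],
])

```text
clock: 3.6
tool_pos: [0.4585, 0.1657, 0.0852]
orientation: [-104.5, 89.8, 156.2]
force: [-16.9, 8.0, 2.1]
opening: -0.0001
```

```bash
cat > look.py <<'E'
from h import *
import sys
ob=get_obs();print(ob["clock"],ob["tool_pos"].round(4),ob["force"].round(1),ob["moment"].round(2))
a=np.radians(-9.2);ex=np.array([np.cos(a),np.sin(a)]);ey=np.array([-ex[1],ex[0]])
print("tool s,t",ob["tool_pos"][:2]@ex,ob["tool_pos"][:2]@ey)
for n in ("scene","side"):
    p,d=snapshot(n);cv2.imwrite(f"pics/{sys.argv[1]}_{n}.png",p[:,:,::-1])
    P=cloud(calibration(n),d);s=P[...,:2]@ex;t=P[...,:2]@ey
    for side in ((.15,.2),(.27,.32)):
        print(n,side,end=": ")
        for x in np.arange(.44,.67,.02):
            k=(d>0)&(s>x-.01)&(s<x+.01)&(t>side[0])&(t<side[1])&(P[...,2]>.09)&(P[...,2]<.25)
            print(f"{x-.557:.2f}:{np.median(P[k][:,2]):.3f}" if k.sum()>8 else "-",end=" ")
        print()
E
python3 look.py a
```

```text
3.6 [0.4585 0.1657 0.0852] [-16.9   8.    2.1] [2.91 6.03 0.13]
tool s,t 0.4260775795221361 0.23689167151401314
scene (0.15, 0.2): -0.12:0.191 -0.10:0.175 -0.08:0.119 -0.06:0.117 -0.04:0.116 -0.02:0.114 0.00:0.113 0.02:0.113 0.04:0.113 0.06:0.113 0.08:0.111 0.10:0.114 
scene (0.27, 0.32): -0.12:0.197 -0.10:0.188 -0.08:0.118 -0.06:0.117 -0.04:0.114 -0.02:0.114 0.00:0.112 0.02:0.112 0.04:0.112 0.06:0.112 0.08:0.110 0.10:0.112 
side (0.15, 0.2): -0.12:0.168 - - - -0.04:0.116 -0.02:0.114 0.00:0.113 0.02:0.112 0.04:0.112 0.06:0.113 0.08:0.113 - 
side (0.27, 0.32): -0.12:0.210 -0.10:0.195 - - -0.04:0.115 -0.02:0.114 0.00:0.113 0.02:0.112 0.04:0.113 0.06:0.112 0.08:0.113 -
```

>>> move_arm([
  [[-0.47,0.04,0,0],[-0.47,0.04,0,0],[-0.47,0.05,0,0],[-0.58,0.1,0,0],[-0.58,0.13,0,0],[-0.57,0.16,0,0],[-0.57,0.19,0,0],[0,0,0,0]],
])

```text
clock: 4.5
tool_pos: [0.4664, 0.1645, 0.1234]
orientation: [-130.4, 89.9, 130.3]
force: [-15.8, 5.3, 8.6]
opening: 0.0006
```

```bash
python3 look.py b
```

```text
4.5 [0.4664 0.1645 0.1234] [-15.8   5.3   8.6] [1.73 5.29 0.09]
tool s,t 0.43414734958471146 0.23695684597800976
scene (0.15, 0.2): -0.12:0.229 -0.10:0.226 -0.08:0.147 -0.06:0.137 -0.04:0.128 -0.02:0.119 0.00:0.114 0.02:0.113 0.04:0.112 0.06:0.113 0.08:0.111 0.10:0.113 
scene (0.27, 0.32): -0.12:0.232 -0.10:0.227 -0.08:0.145 -0.06:0.136 -0.04:0.128 -0.02:0.119 0.00:0.113 0.02:0.113 0.04:0.113 0.06:0.112 0.08:0.110 - 
side (0.15, 0.2): -0.12:0.210 - - - - - 0.00:0.113 0.02:0.113 0.04:0.113 0.06:0.113 0.08:0.113 - 
side (0.27, 0.32): -0.12:0.234 -0.10:0.233 -0.08:0.144 -0.06:0.136 -0.04:0.128 -0.02:0.120 0.00:0.113 0.02:0.113 0.04:0.113 0.06:0.113 0.08:0.113 -
```

>>> move_arm([
  [[-0.54,0.2,0,0],[-0.54,0.26,0,0],[-0.52,0.28,0,0],[-0.52,0.28,0,0],[-0.49,0.33,0,0],[-0.49,0.34,0,0],[-0.45,0.38,0,0],[-0.45,0.38,0,0]],
])

```text
clock: 5.4
tool_pos: [0.4918, 0.1605, 0.1638]
orientation: [167.1, 89.9, 67.8]
force: [-5.6, 2.6, 1.5]
opening: 0.0002
```

>>> move_arm([
  [[-0.41,0.42,0,0],[-0.41,0.43,0,0],[-0.36,0.46,0,0],[-0.36,0.46,0,0],[0,0,0,0]],
])

```text
clock: 5.9
tool_pos: [0.5106, 0.1575, 0.1791]
orientation: [130.2, 89.8, 30.9]
force: [-1.7, 0.1, 0.6]
opening: 0.0002
```

```bash
python3 look.py c
```

```text
5.9 [0.5106 0.1575 0.1791] [-1.7  0.1  0.6] [-0.01  0.42 -0.07]
tool s,t 0.47885554733396807 0.2370836112050294
scene (0.15, 0.2): - - - -0.06:0.186 -0.04:0.172 -0.02:0.138 0.00:0.115 0.02:0.113 0.04:0.113 0.06:0.112 0.08:0.110 - 
scene (0.27, 0.32): - -0.10:0.101 -0.08:0.109 -0.06:0.188 -0.04:0.171 -0.02:0.138 0.00:0.114 0.02:0.112 0.04:0.112 0.06:0.112 0.08:0.111 0.10:0.113 
side (0.15, 0.2): -0.12:0.249 -0.10:0.104 -0.08:0.102 -0.06:0.097 -0.04:0.099 -0.02:0.101 0.00:0.097 0.02:0.113 0.04:0.113 0.06:0.113 0.08:0.112 - 
side (0.27, 0.32): - - - -0.06:0.189 -0.04:0.159 -0.02:0.124 0.00:0.113 0.02:0.113 0.04:0.113 0.06:0.113 0.08:0.113 -
```

View pics/c_side.png

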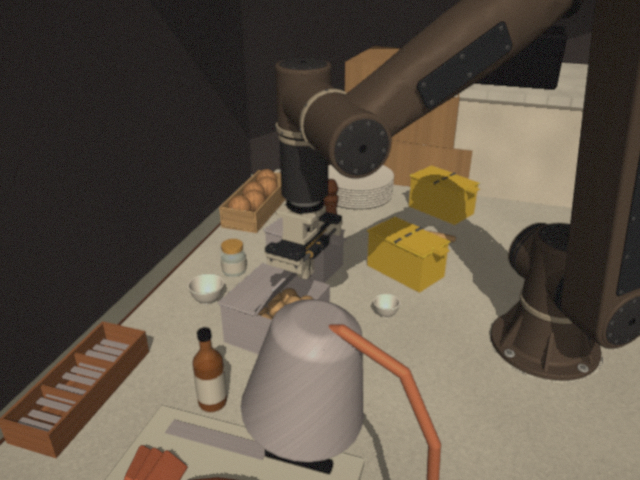

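>>> move_arm([
  [[-0.1,0.6,0,0],[-0.1,0.6,0,0],[-0.1,0.6,0,0],[-0.1,0.6,0,0],[-0.1,0.6,0,0],[-0.1,0.6,0,0],[-0.1,0.6,0,0],[-0.1,0.6,0,0]],
])

```text
clock: 6.8
tool_pos: [0.5574, 0.1494, 0.1851]
orientation: [84.5, 90.0, -14.8]
force: [-2.0, 1.2, 2.6]
opening: 0.0003
```

>>> move_arm([
  [[0,0.6,0,0],[0,0.6,0,0],[0,0.6,0,0],[0,0.6,0,0],[0,0.6,0,0],[0,0,0,0]],
])

```text
clock: 7.4
tool_pos: [0.587, 0.1445, 0.1845]
orientation: [-22.7, 90.0, -122.1]
force: [-0.2, 0.2, 0.4]
opening: 0.0002
```

```bash
python3 look.py d
```

```text
7.4 [0.587  0.1445 0.1845] [-0.2  0.2  0.4] [-0.05  0.06 -0.06]
tool s,t 0.556394910862766 0.23645084149337986
scene (0.15, 0.2): - - -0.08:0.105 - - - 0.00:0.130 0.02:0.178 0.04:0.113 0.06:0.112 0.08:0.111 0.10:0.112 
scene (0.27, 0.32): - -0.10:0.101 -0.08:0.101 - - - 0.00:0.135 0.02:0.177 0.04:0.113 0.06:0.112 0.08:0.110 - 
side (0.15, 0.2): - -0.10:0.103 -0.08:0.101 -0.06:0.098 -0.04:0.101 -0.02:0.102 0.00:0.152 - - - - - 
side (0.27, 0.32): - - - - - -0.02:0.120 0.00:0.160 0.02:0.114 0.04:0.113 0.06:0.113 0.08:0.113 -
```

View pics/d_scene.png

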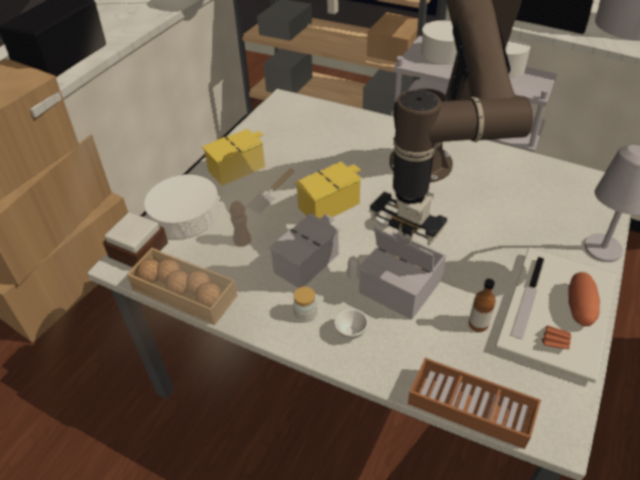

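>>> move_arm([
  [[0,0.55,0,0],[0,0.55,0,0],[0,0.55,0,0],[0,0.55,0,0],[0.1,0.55,0,0],[0.2,0.55,0,0],[0.2,0.55,0,0],[0.2,0.55,0,0]],
])

```text
clock: 8.3
tool_pos: [0.6304, 0.1374, 0.1779]
orientation: [75.8, 90.0, -23.5]
force: [-1.6, 0.5, -0.1]
opening: 0.0003
```

>>> move_arm([
  [[0.35,0.5,0,0],[0.35,0.5,0,0],[0.4,0.45,0,0],[0.4,0.4,0,0],[0.45,0.3,0,0],[0.45,0.25,0,0],[0.5,0.2,0,0],[0.5,0.1,0,0]],
])

```text
clock: 9.1
tool_pos: [0.6574, 0.1332, 0.1441]
orientation: [105.1, 89.9, 5.8]
force: [0.5, -0.1, 2.3]
opening: 0.0003
```

```bash
python3 look.py e
```

```text
9.1 [0.6574 0.1332 0.1441] [ 0.5 -0.1  2.3] [-0.2  -0.26 -0.  ]
tool s,t 0.6276418837593949 0.23658278798216514
scene (0.15, 0.2): - - - - - - - - 0.04:0.211 0.06:0.137 0.08:0.113 0.10:0.229 
scene (0.27, 0.32): - -0.10:0.103 -0.08:0.101 -0.06:0.094 - - 0.00:0.121 0.02:0.126 0.04:0.133 0.06:0.135 0.08:0.113 0.10:0.229 
side (0.15, 0.2): - -0.10:0.102 -0.08:0.102 -0.06:0.099 -0.04:0.100 -0.02:0.100 0.00:0.119 0.02:0.128 0.04:0.174 0.06:0.140 0.08:0.144 - 
side (0.27, 0.32): - - - - - - 0.00:0.120 0.02:0.127 0.04:0.135 0.06:0.138 0.08:0.143 -
```

>>> move_arm([
  [[0.4,0.05,0,0],[0.4,0,0,0],[0.4,0,0,0],[0.4,0,0,0],[0.4,0,0,0],[0.3,0,0,0],[0.2,0,0,0],[0.1,0,0,0]],
])

```text
clock: 10.0
tool_pos: [0.6569, 0.1331, 0.1183]
orientation: [12.5, 90.0, -86.9]
force: [-2.4, 0.2, 9.3]
opening: 0.0005
```

>>> move_arm([
  [[0.1,0,0,0],[0.1,0,0,0],[0.1,0,0,0],[0,0,0,0]],
])

```text
clock: 10.4
tool_pos: [0.657, 0.1331, 0.1181]
orientation: [98.7, 89.9, -0.6]
force: [-7.8, -0.1, 20.6]
opening: 0.0003
```

The fingertip has stopped at z = 0.118, pressing with about 20 N, so the leaf is on its stop. Now I'll lift straight up, retreat and check.

>>> move_arm([
  [[-0.5,0,0,0],[-2,0,0,0],[-3,0,0,0],[-3,0,0,0],[-2,-3,0,0],[0,-4,0,0],[0,-4,0,0],[0,-4,0,0]],
])

```text
clock: 11.2
tool_pos: [0.5069, 0.1571, 0.2194]
orientation: [-66.7, 89.9, -166.0]
force: [-0.8, 0.5, -0.1]
opening: 0.0005
```

>>> move_arm([
  [[0,-2,0,0],[0,0,0,0],[0,0,0,0]],
])

```text
clock: 11.5
tool_pos: [0.4889, 0.1608, 0.2203]
orientation: [162.6, 90.0, 63.3]
force: [1.0, -0.1, -0.5]
opening: 0.0001
```

```bash
python3 look.py f; python3 - <<'E'
import cv2,numpy as np
a=cv2.imread("pics/f_scene.png");b=cv2.imread("pics/f_side.png")
cv2.imwrite("pics/f.png",np.hstack([cv2.resize(a[150:390,200:520],(400,300)),cv2.resize(b[150:450,150:550],(400,300))]))
from h import *
P=cloud(calibration("scene"),snapshot("scene")[1])
for name,b in (("ramekin",(372,400,205,232)),("shaker",(345,362,253,282)),("bottle",(468,500,280,332)),("mill",(228,255,200,248)),("bowl",(330,370,308,342)),("jar",(290,320,288,320)),("narrow",(280,330,230,255))):
    q=P[b[2]:b[3],b[0]:b[1]].reshape(-1,3);q=q[q[:,2]>.02];print(name,np.median(q,0).round(3))
E
```

```text
11.5 [0.4889 0.1608 0.2203] [ 1.  -0.1 -0.5] [-0.12  0.07 -0.03]
tool s,t 0.45689009236511685 0.23688158782838886
scene (0.15, 0.2): - -0.10:0.100 -0.08:0.100 -0.06:0.096 -0.04:0.095 -0.02:0.107 0.00:0.118 0.02:0.120 0.04:0.119 0.06:0.119 0.08:0.116 0.10:0.115 
scene (0.27, 0.32): - -0.10:0.102 -0.08:0.101 -0.06:0.092 - - 0.00:0.117 0.02:0.119 0.04:0.118 0.06:0.118 0.08:0.116 0.10:0.114 
side (0.15, 0.2): - -0.10:0.103 -0.08:0.103 -0.06:0.097 -0.04:0.099 -0.02:0.101 0.00:0.116 0.02:0.118 0.04:0.118 0.06:0.119 0.08:0.119 - 
side (0.27, 0.32): - - - - - - 0.00:0.118 0.02:0.119 0.04:0.119 0.06:0.119 0.08:0.119 - 
ramekin [0.356 0.004 0.032]
shaker [0.622 0.008 0.063]
bottle [0.646 0.393 0.105]
mill [ 0.636 -0.365  0.1  ]
bowl [0.782 0.077 0.039]
jar [ 0.812 -0.053  0.071]
narrow [ 0.637 -0.135  0.112]
```

View pics/f.png

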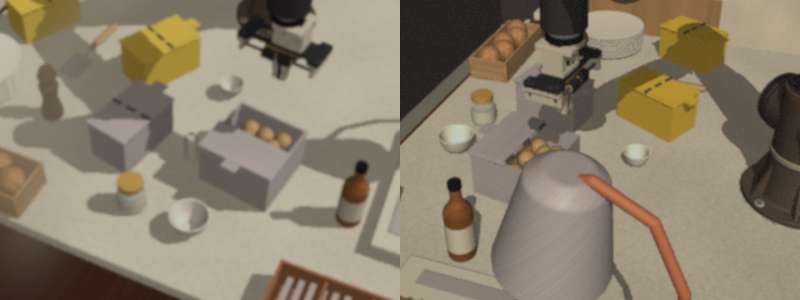

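The picture shows the wide pan open with the potatoes visible. The leaf lies flat at 118–119 mm with its lip out at the back. The narrow pan is shut, nothing else has moved, and the hand is clear.

```bash
python3 -c "
from plant import close_job
print(close_job())"
```

```text
the job is handed in; nothing more can be done
None
```

The wide pan is open: its front leaf lies flat on the back half of the lid, and the job is handed in at about 12 s on the robot's clock. I pushed with the closed fingertips, with nothing pinched, in small, slow steps.

**How the lift was done:** the interface keeps the tool pointing straight down, so nothing on the fingers faces up to go fully under the lip. I pressed the fingers against the lip's front edge and raised the leaf by drawing them up against it. From upright onward they pushed on its under face, over the spine and down to the stop.

**Last checks:**
- **Leaf:** depth from both cameras puts its upturned face at about 118–119 mm over its length, against the 118 mm expected. The scene camera reads 116 mm near the back edge, where the lid also read about 1–2 mm low when shut. The fingertip stopped at 118 mm when pressed with about 20 N.
- **Other things:** the narrow pan is still shut at 112 mm. The ramekin, shaker, bottle, mill, bowl and jar read within 2 mm of where they started. I checked the spatula only by eye in the final picture.
- **Hand:** it is about 10 cm above the lid and to the front, touching nothing.

**Force:** the highest reading was about 45 N at the wrist, during the first press of the fingers on the lip. I eased that before lifting, and it is well under the 120 N wrist limit. The 40 N limit covers the arm and gripper body, and I saw no sign that either touched anything.

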